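# Load the bottle warmer and start it

## Robot

A 7-joint arm with a two-finger parallel gripper is mounted at the origin on the work surface. World frame = base frame: x ahead of the robot, y to its left, z up, the work surface at z = 0. Lengths are in m, angles in rad, forces in N, time in s.
With the tool pointing down it reaches from about 0.425 to 0.95 m from the base axis. Payload 4.7 kg.
Tool frame: the origin (TCP) lies on the centre line of the jaws, within the pads' length; the fingertips stand 11 mm ahead of it and the grasp point (between the pads) lies 8 mm behind it; z points along the fingers, y is the direction in which the jaws open and shut (so a half turn about z gives the same grasp; the last joint's range is limited). The gripper opens to 87 mm and grips with 3 to 60 N. Pads are 19 mm wide; open, the fingers measure 117 mm over their backs; the gripper's body (75 mm by 190 mm) begins 51 mm behind the grasp point.
Start: joints at [1.1, 0.469, -0.049, 1.532, 0.024, 1.141, -0.082], TCP at [0.289, -0.61, 0.234] pointing down, gripper open.
Joint ranges: [-2.59, 2.59], [-0.33, 1.99], [-1.39, 1.29], [0.1, 2.45], [-1.04, 4.18], [0.21, 1.99], [-2.66, 2.66]. Speed limits (rad/s): [2.57, 2.57, 3.14, 3.14, 3.14, 3.14, 3.14].

## Interface

Orientations are given as a 3x3 rotation matrix whose columns are the frame's x, y, z axes.
In Python, from station import manip gives the robot as it stands. The module is installed in compiled form; this text tells all that it offers.
- The arm moves only by the shell command python3 -m creep 'ROWS' [FORCE]. ROWS is JSON, a list that holds one entry, the list of rows, each a list of 7 numbers: the opening in per cent of the stroke, from 0 (shut) to 100 (fully open), then the shift along the tool's x, y, z in mm, then the turn, a rotation vector about the tool's x, y, z in degrees. In form: [[[gripper, dx, dy, dz, rx, ry, rz], ...]]. A call has 1 to 8 rows; each row is the pose to reach, as a shift and turn from the pose commanded when the call began, along the tool's axes at that moment; what a row does not reach only later rows make up. A row lasts 1/12 s, in which the tool goes at most 41.7 mm and 7.16 degrees, less where a joint would pass 70% of its speed; a pose out of reach is approached as far as the arm can. A call with a gripper value outside its range is refused whole. The fingers move at their own pace and stop on an object; FORCE is the grip in N (left out, the last holds). Time passes only in rows, so rows that repeat a pose let the fingers close. It gives the time, the measured TCP pose, the force and the opening at its end, in the units of the state.
- manip.read_state(): the state, without advancing time (a new reading comes with each control period).
- manip.get_image(name): name is "side" or "top" or "wrist"; returns the picture (400x640x3 uint8, red, green, blue); there is no depth.
- manip.camera_info(name): a dict with "fx", "fy", "cx", "cy" (pixels), "position" and "attitude" of the camera in the world; the wrist camera has in their place "tool_from_camera" (4x4, takes a point from camera to tool coordinates, whose origin is the TCP and whose axes are the flange's). Camera axes: x right, y down, z forward; pixel columns grow to the right and rows downward; lengths in m; the calibration is good to about 2 mm. The wrist camera is an equidistant fisheye: a pixel r from the principal point sees the ray r / f radians off the axis. A picture is of the moment at which its call begins: read the wrist's pose just before it. camera_info takes no time and is no camera call.
- manip.job_done(): hands the job in, once; it reports no verdict.
The state is a dict: "time_s": time; "q": joint angles; "joint_velocities": joint speeds; "joint_efforts": joint torques, N m; "position": TCP position; "tcp_rot": TCP orientation; "ft_force": force on the tool from outside, world axes, zero at the start; "wrist_torque": the same for the moment, N m; "finger_gap": finger opening in m.
Only numpy, scipy, OpenCV 4.12 (cv2) and the standard library are available. Lean on these libraries where they do the work, as an engineer would, in place of code of your own. Each camera call takes 0.05 s, during which the arm holds its last target. There are 200 camera calls.

## Task

Slide the blue end stop of the bottle warmer fully back to the near end. Then stand every tall bottle from the tray in the lane, at the back by the end wall, before any jar goes in, then every short jar in front of them, all upright in single file, and push the stop towards the end wall until the row is snug with no gaps. Last, press the blue key fully down, let it up, and then the green key; do not press the red key, and leave the other things on the trolley where they are.

Things in the scene. Friction and masses are not known exactly. Their poses are not given: they have to be found in the camera images.
- warmer: fixed white bottle-warmer trough on the work surface, an open lane running along its own +x, away from the robot, to an upright end wall. Base 350 x 86 mm, 12 mm thick (x from -170 to +180 mm); the lane's floor is its top, 12 mm above the origin. Two side rails, 8 mm thick, rise 18 mm above that floor, 56 mm apart (inner faces at y = +-28 mm). End wall 12 mm thick, 70 mm above the floor, inner face at x = +155 mm. Origin: under the lane's centre line, at the underside. z up
- stop (a joint): travel of the blue sliding end stop along the lane in m: 0 = fully back at the near end (its face then 290 mm from the end wall), growing towards the end wall, at most 0.19. Sliding friction about 2 N, it stays where left. An upright plate 12 mm thick along the lane, 52 mm wide, from 2 to 48 mm above the lane's floor, carrying on its top edge an upright post 14 mm (along the lane) x 18 mm (across), reaching 90 mm above the floor, by which it can be pinched from above
- stop_grip (a point): point on the axis of the stop's post, 72 mm above the lane's floor (18 mm below the post's top), 6 mm behind the stop's face; axes as the warmer's
- stop_face (a point): foot of the stop's face that looks at the end wall, 2 mm above the lane's floor; axes as the warmer's
- key_blue (a joint): travel of the blue key, 28 mm across: 0 = up, 0.006 m = fully down (4 N); springs back up
- key_blue_top (a point): centre of the top of the blue key's cap, 22 mm over the top of a fixed grey control box (190 x 90 mm, 36 mm high) that carries the three keys in a row 56 mm apart, in any order of colour; it is pressed straight down
- key_green (a joint): travel of the green key, 28 mm across: 0 = up, 0.006 m = fully down (4 N); springs back up
- key_green_top (a point): centre of the top of the green key's cap, 22 mm over the top of a fixed grey control box (190 x 90 mm, 36 mm high) that carries the three keys in a row 56 mm apart, in any order of colour; it is pressed straight down
- key_red (a joint): travel of the red key, 28 mm across: 0 = up, 0.006 m = fully down (4 N); springs back up
- key_red_top (a point): centre of the top of the red key's cap, 22 mm over the top of a fixed grey control box (190 x 90 mm, 36 mm high) that carries the three keys in a row 56 mm apart, in any order of colour; it is pressed straight down
- tray: fixed flat aluminium tray, 290 x 230 mm, floor 4 mm thick, rim 12 mm high, origin under its centre; the bottles and jars start upright on its floor
- tall1: tall white bottle with a yellow band and a blue cap, one or two of them are present: body 46 mm across and straight up to 108 mm, narrowing to a 25 mm cap, 140 mm high overall, about 0.2 kg. Origin: centre of its underside, z up along its axis
- tall2: tall white bottle with a yellow band and a blue cap, one or two of them are present: body 46 mm across and straight up to 108 mm, narrowing to a 25 mm cap, 140 mm high overall, about 0.2 kg. Origin: centre of its underside, z up along its axis
- jar1: short amber jar with a white lid, two or three of four are present: straight cylinder 46 mm across, 56 mm high, about 0.11 kg. Origin: centre of its underside, z up along its axis
- jar2: short amber jar with a white lid, two or three of four are present: straight cylinder 46 mm across, 56 mm high, about 0.11 kg. Origin: centre of its underside, z up along its axis
- jar3: short amber jar with a white lid, two or three of four are present: straight cylinder 46 mm across, 56 mm high, about 0.11 kg. Origin: centre of its underside, z up along its axis
- jar4: short amber jar with a white lid, two or three of four are present: straight cylinder 46 mm across, 56 mm high, about 0.11 kg. Origin: centre of its underside, z up along its axis
- tape: roll of white tape lying flat, 84 mm across, 25 mm high; a bystander to be left alone. Origin: centre of its underside
- spool: empty white plastic spool standing upright, 52 mm across, 67 mm high; a bystander to be left alone. Origin: centre of its underside
- gauze: green box, 90 x 60 x 35 mm; a bystander to be left alone. Origin: centre of its underside
- dish: open steel dish, 190 x 110 x 35 mm; a bystander to be left alone. Origin: centre of its underside
- cup: open steel cup, 72 mm across, 85 mm high; a bystander to be left alone. Origin: centre of its underside
- dropper: small orange dropper bottle, 36 mm across, 75 mm high; a bystander to be left alone. Origin: centre of its underside
- syringe: white syringe lying flat, about 130 mm long; a bystander to be left alone. Origin: centre of its underside

How it is judged:
On the way, in this order (a step that is already met when the one before it is completed fails the run):
1. the end stop is fully back at the near end (value of joint stop below 0.012 m), for 0.2 s.
2. every tall bottle stands released and upright in the back part of the lane, and no jar is in the lane yet (x of tall1 in the frame of warmer between 0.02 and 0.14 m and y of tall1 in the frame of warmer between -0.012 and 0.012 m and z of each of tall1, tall2 in the frame of warmer below 0.016 m and angle between each of tall1, tall2's own z axis and vertical below 0.1 rad and linear speed of each of tall1, tall2 below 0.03 m/s and contact force between each of tall1, tall2 and the fingers below 0.5 N and x of tall2 in the frame of warmer between 0.02 and 0.14 m and y of tall2 in the frame of warmer between -0.012 and 0.012 m and (y of jar1 in the frame of warmer above 0.05 m or y of jar1 in the frame of warmer below -0.05 m) and (y of jar2 in the frame of warmer above 0.05 m or y of jar2 in the frame of warmer below -0.05 m) and (y of jar3 in the frame of warmer above 0.05 m or y of jar3 in the frame of warmer below -0.05 m) and (y of jar4 in the frame of warmer above 0.05 m or y of jar4 in the frame of warmer below -0.05 m)), for 0.2 s.
3. all bottles and jars stand in the lane, tall ones at the back, and the stop is pushed up so that there are no gaps (x of tall1 in the frame of warmer between -0.15 and 0.14 m and y of tall1 in the frame of warmer between -0.012 and 0.012 m and z of each of tall1, tall2, jar1, jar2, jar3, jar4 in the frame of warmer below 0.016 m and angle between each of tall1, tall2, jar1, jar2, jar3, jar4's own z axis and vertical below 0.1 rad and x of tall2 in the frame of warmer between -0.15 and 0.14 m and y of tall2 in the frame of warmer between -0.012 and 0.012 m and x of jar1 in the frame of warmer between -0.15 and 0.14 m and y of jar1 in the frame of warmer between -0.012 and 0.012 m and x of jar2 in the frame of warmer between -0.15 and 0.14 m and y of jar2 in the frame of warmer between -0.012 and 0.012 m and x of jar3 in the frame of warmer between -0.15 and 0.14 m and y of jar3 in the frame of warmer between -0.012 and 0.012 m and x of jar4 in the frame of warmer between -0.15 and 0.14 m and y of jar4 in the frame of warmer between -0.012 and 0.012 m and x of any of tall1, tall2 in the frame of warmer above 0.126 m and horizontal distance between tall1 and tall2 below 0.052 m and (horizontal distance between any of tall1, tall2 and jar1 below 0.052 m or horizontal distance between any of tall1, tall2 and jar2 below 0.052 m or horizontal distance between any of tall1, tall2 and jar3 below 0.052 m or horizontal distance between any of tall1, tall2 and jar4 below 0.052 m) and x of any of jar1, jar2, jar3, jar4 in the frame of stop_face below 0.029 m and (horizontal distance between jar1 and jar2 below 0.052 m or horizontal distance between jar1 and jar3 below 0.052 m or horizontal distance between jar1 and jar4 below 0.052 m) and (horizontal distance between jar2 and jar1 below 0.052 m or horizontal distance between jar2 and jar3 below 0.052 m or horizontal distance between jar2 and jar4 below 0.052 m) and (horizontal distance between jar3 and jar1 below 0.052 m or horizontal distance between jar3 and jar2 below 0.052 m or horizontal distance between jar3 and jar4 below 0.052 m) and (horizontal distance between jar4 and jar1 below 0.052 m or horizontal distance between jar4 and jar2 below 0.052 m or horizontal distance between jar4 and jar3 below 0.052 m)), for 0.3 s.
4. the blue key is pressed fully down, the green one being up (value of joint key_blue above 0.0045 m and value of joint key_green below 0.002 m), for 0.02 s.
5. then, the blue key being up again, the green key is pressed fully down (value of joint key_green above 0.0045 m and value of joint key_blue below 0.002 m), for 0.02 s.
At the end, for the whole second after the job is handed in: Every tall bottle and jar present stands upright (within 0.1 rad) and released on the lane's floor, within 12 mm of its centre line; tall ones at the back; no gap between wall, bottles, jars and stop over 6 mm; all keys up (all of step 3 and linear speed of each of tall1, tall2, jar1, jar2, jar3, jar4 below 0.03 m/s and contact force between each of tall1, tall2, jar1, jar2, jar3, jar4 and the fingers below 0.5 N and value of joint each of key_blue, key_green, key_red below 0.002 m); the robot touches nothing.
It fails at once if the red key is pressed (value of joint key_red above 0.003 m).
It fails at once if a bystander is moved more than 4 cm (distance of any of tape, spool, gauze, dish, cup, dropper, syringe from where it was at the start of the episode above 0.04 m).
Of tall1, tall2 only 1 to 2 are there at a start; the rules pass over those that are not, and their reading is None.
Of jar1, jar2, jar3, jar4 only 2 to 3 are there at a start; the rules pass over those that are not, and their reading is None.
At some moment in a run one of jar1, jar2, jar3, jar4 may be knocked a few centimetres aside while the robot is not near it.
It also fails if it takes over 208 s, if anything falls off the work surface, if the arm or the gripper's body presses on something with over 40 N, if the wrist force passes 120 N, or if a joint passes its speed limit or range.

## Working session

There is one attempt and no reset: what is moved stays moved. The work goes in short steps, Python scripts to look and compute and a shell command to move; the robot and the scene stay as the last step left them, time stands still between calls to the robot, and variables do not carry over. Pictures are saved under pics/ and viewed, about 12 in all and at most 16, crops included, and the job is handed in when it is done.

```bash
mkdir -p pics
cat > h.py <<'E'
import numpy as np, cv2
from station import manip
def snap(name,fn,crop=None,scale=1):
    im=manip.get_image(name)[:,:,::-1]
    if crop: x0,y0,x1,y1=crop; im=im[y0:y1,x0:x1]
    if scale!=1: im=cv2.resize(im,None,fx=scale,fy=scale,interpolation=cv2.INTER_CUBIC)
    cv2.imwrite('pics/'+fn,np.ascontiguousarray(im))
def px2w(name,uv,z):
    c=manip.camera_info(name); R=np.array(c['attitude']); p=np.array(c['position'])
    d=R@np.array([(uv[0]-c['cx'])/c['fx'],(uv[1]-c['cy'])/c['fy'],1.])
    return p+d*(z-p[2])/d[2]
def w2px(name,P):
    c=manip.camera_info(name); R=np.array(c['attitude']); q=R.T@(np.array(P)-np.array(c['position']))
    return c['fx']*q[0]/q[2]+c['cx'],c['fy']*q[1]/q[2]+c['cy']
def rel(P):
    s=manip.read_state(); return np.round(1000*np.array(s['tcp_rot']).T@(np.array(P)-np.array(s['position'])),1)
E
python3 - <<'E'
from h import *
np.set_printoptions(precision=4,suppress=True)
for n in('top','side','wrist'): print(n,manip.camera_info(n))
s=manip.read_state(); print(s)
snap('top','top1.png'); snap('side','side1.png')
E
```

```text
top {'fx': 483.90965955580845, 'fy': 483.90965955580845, 'cx': 327.0626170388922, 'cy': 193.72900179523023, 'position': array([0.3548, 0.0338, 1.4838]), 'attitude': array([[ 0.0161, -0.9875,  0.1566],
       [-0.9998, -0.0183, -0.0125],
       [ 0.0152, -0.1564, -0.9876]])}
side {'fx': 435.75384723865994, 'fy': 435.75384723865994, 'cx': 316.1051989170607, 'cy': 201.6898184751643, 'position': array([ 0.4003, -0.8003,  0.9982]), 'attitude': array([[ 0.9847, -0.1174,  0.1285],
       [-0.1731, -0.7372,  0.6531],
       [ 0.0181, -0.6654, -0.7463]])}
wrist {'fx': 309.70691628693146, 'fy': 309.70691628693146, 'cx': 319.23766028927986, 'cy': 200.26547759051206, 'tool_from_camera': array([[-0.    , -0.9655, -0.2606,  0.0706],
       [ 1.    ,  0.0001, -0.0007,  0.    ],
       [ 0.0007, -0.2606,  0.9655, -0.1515],
       [ 0.    ,  0.    ,  0.    ,  1.    ]])}
{'time_s': 0.0, 'q': array([ 1.1001,  0.4694, -0.0486,  1.5337,  0.0241,  1.141 , -0.0823]), 'joint_velocities': array([ 0.0003, -0.001 , -0.0002,  0.0007,  0.0001,  0.0009, -0.0015]), 'joint_efforts': array([ -0.0001, -50.7977,  -0.0807, -23.6152,  -0.0613,   0.038 ,
         0.0002]), 'position': array([ 0.2884, -0.6097,  0.2325]), 'tcp_rot': array([[ 0.904 ,  0.4276, -0.0009],
       [ 0.4276, -0.904 ,  0.0017],
       [-0.0001, -0.002 , -1.    ]]), 'ft_force': array([ 0.1082, -0.5352, -0.121 ]), 'wrist_torque': array([ 0.023 , -0.0039, -0.0373]), 'finger_gap': 0.08719844457894992}
```

View pics/top1.png

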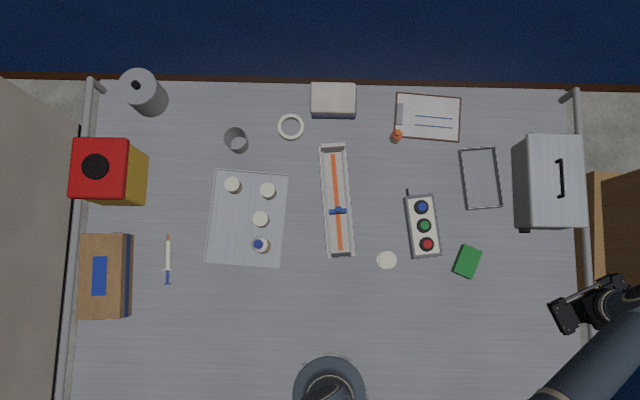

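View pics/side1.png

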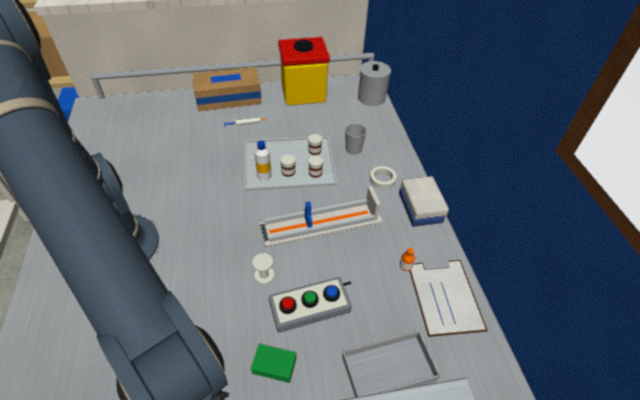

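The pictures show one tall bottle (top view 261,244) and three jars (232,184; 267,190; 260,218). The stop is at about (338,211). The keys run blue, green, red at (421,207), (424,225) and (427,244). I'll enlarge for exact pixels.

Run:
```python
from h import *
im=cv2.imread('pics/top1.png')[138:282,195:455]
cv2.imwrite('pics/top1c.png',cv2.resize(im,None,fx=3,fy=3,interpolation=cv2.INTER_CUBIC))
```

```text
(no output)
```

View pics/top1c.png

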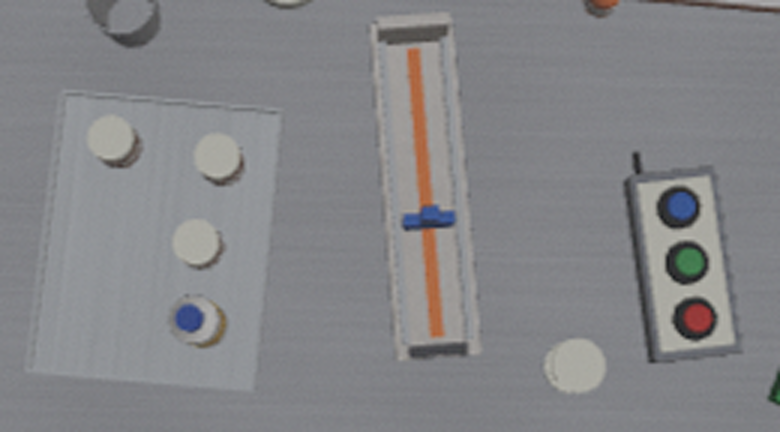

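Run:
```python
from h import *
np.set_printoptions(precision=4,suppress=True)
def c(x,y,z): return px2w('top',((x+.5)/3-.5+195,(y+.5)/3-.5+138),z)
for n,a in dict(jA=(111,139,.06),jB=(217,157,.06),jC=(196,242,.06),tall=(189,318,.144),o_far=(414,50,.012),o_near=(437,336,.012),nearL=(400,358,.012),nearR=(480,352,.012),wallL=(374,26,.082),wallR=(450,17,.082),post=(430,211,.102),kb=(682,205,.058),kg=(690,262,.058),kr=(699,318,.058),spool=(576,366,.067)).items(): print(n,c(*a))
a=c(414,50,.012);b=c(437,336,.012);d=a-b;print('yaw',np.arctan2(d[1],d[0]),np.linalg.norm(d))
print('key row yaw',c(682,205,.058)-c(699,318,.058))
```

```text
jA [0.6047 0.3005 0.06  ]
jB [0.5885 0.1948 0.06  ]
jC [0.5035 0.2124 0.06  ]
tall [0.4246 0.2056 0.144 ]
o_far [ 0.713  -0.0003  0.012 ]
o_near [ 0.4176 -0.0277  0.012 ]
nearL [0.395  0.0093 0.012 ]
nearR [ 0.4023 -0.0712  0.012 ]
wallL [0.7196 0.0414 0.082 ]
wallR [ 0.7303 -0.034   0.082 ]
post [ 0.5329 -0.0158  0.102 ]
kb [ 0.5491 -0.2677  0.058 ]
kg [ 0.4925 -0.2748  0.058 ]
kr [ 0.4375 -0.2828  0.058 ]
spool [ 0.3886 -0.1605  0.067 ]
yaw 0.0925873271077381 0.2966330421780178
key row yaw [0.1116 0.0151 0.    ]
```

```bash
cat >> h.py <<'E'
def wray(uv,T=None):
    c=manip.camera_info('wrist'); s=manip.read_state(); M=np.array(c['tool_from_camera'])
    dx,dy=(uv[0]-c['cx'])/c['fx'],(uv[1]-c['cy'])/c['fy']; r=np.hypot(dx,dy); k=np.sin(r)/r if r>1e-9 else 1
    d=np.array([dx*k,dy*k,np.cos(r)]); R=np.array(s['tcp_rot'])
    return np.array(s['position'])+R@M[:3,3], R@M[:3,:3]@d
def wpx(uv,z):
    p,d=wray(uv); return p+d*(z-p[2])/d[2]
E
R8='';python3 -m creep '[[[100,238,-216,0,0,0,0],[100,238,-216,0,0,0,0],[100,238,-216,0,0,0,0],[100,238,-216,0,0,0,0],[100,238,-216,0,0,0,0],[100,238,-216,0,0,0,0],[100,238,-216,0,0,0,0],[100,238,-216,0,0,0,0]]]' 
python3 -m creep '[[[100,208,-216,0,0,0,20],[100,208,-216,0,0,0,20],[100,208,-216,0,0,0,20],[100,208,-216,0,0,0,20],[100,208,-216,0,0,0,20],[100,208,-216,0,0,0,20],[100,208,-216,0,0,0,20],[100,208,-216,0,0,0,20]]]'
python3 - <<'E'
from h import *
s=manip.read_state();print(s['position'],s['tcp_rot'],s['q'],s['time_s'])
snap('wrist','w1.png')
E
```

```text
time_s: 0.77
position: [0.4125, -0.309, 0.2334]
tcp_rot: [[0.902, 0.431, 0.0], [0.431, -0.902, 0.001], [0.001, -0.001, -1.0]]
ft_force: [1.4, 0.1, 0.4]
finger_gap: 0.087
time_s: 1.43
position: [0.5078, -0.0233, 0.2336]
tcp_rot: [[0.995, 0.099, 0.001], [0.099, -0.995, 0.002], [0.001, -0.002, -1.0]]
ft_force: [0.7, 0.2, 0.3]
finger_gap: 0.0872
[ 0.50778783 -0.02334796  0.23364535] [[ 9.95119648e-01  9.86726927e-02  7.65216772e-04]
 [ 9.86707699e-02 -9.95117616e-01  2.23834987e-03]
 [ 9.82344699e-04 -2.15192141e-03 -9.99997202e-01]] [ 0.26346422  0.21833352 -0.34782765  1.90727693  0.08372499  1.02929464
 -1.59185859] 1.4333
```

View pics/w1.png

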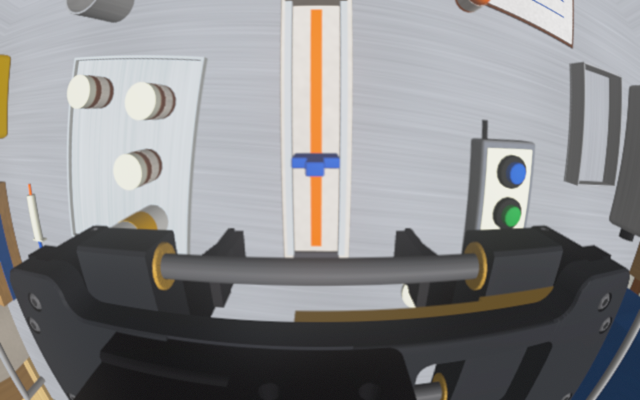

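Run:
```python
from h import *
np.set_printoptions(precision=4,suppress=True)
for n,u,z in [('of',(316,10),.012),('on',(316,246),.012),('post',(315,171),.102),('A',(77,92),.06),('B',(142,101),.06),('C',(130,169),.06),('kb',(517,173),.058),('kg',(514,216),.058),('nearedge',(318,255),.012)]: print(n,wpx(u,z))
```

```text
of [0.7149 0.0065 0.012 ]
on [ 0.417  -0.0242  0.012 ]
post [ 0.5307 -0.0131  0.102 ]
A [0.6045 0.3093 0.06  ]
B [0.5892 0.1965 0.06  ]
C [0.507  0.2126 0.06  ]
kb [ 0.5518 -0.2607  0.058 ]
kg [ 0.4968 -0.2715  0.058 ]
nearedge [ 0.4043 -0.0281  0.012 ]
```

```bash
python3 -m creep '[[[100,25,-6,100,0,0,0],[100,25,-6,100,0,0,0],[100,25,-6,100,0,0,0],[60,25,-6,150,0,0,0],[60,25,-6,150,0,0,0],[60,25,-6,150,0,0,0],[60,25,-6,150,0,0,0]]]' 20
python3 - <<'E'
from h import *
snap('wrist','w2.png'); snap('side','s2.png',(230,170,430,260),3)
E
```

```text
time_s: 2.07
position: [0.5316, -0.0209, 0.0841]
tcp_rot: [[0.996, 0.092, -0.0], [0.092, -0.996, -0.0], [-0.0, 0.0, -1.0]]
ft_force: [0.0, -0.3, 0.9]
finger_gap: 0.0679
```

View pics/w2.png

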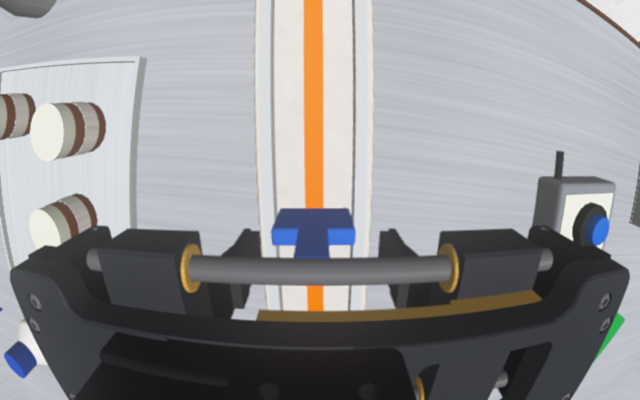

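```bash
python3 -m creep '[[[60,0,-5,0,0,0,0],[60,0,-5,0,0,0,0],[0,0,-5,0,0,0,0],[0,0,-5,0,0,0,0],[0,0,-5,0,0,0,0],[0,0,-5,0,0,0,0],[0,0,-5,0,0,0,0],[0,0,-5,0,0,0,0]]]' 20
```

```text
time_s: 2.83
position: [0.531, -0.0158, 0.0835]
tcp_rot: [[0.996, 0.093, -0.0], [0.093, -0.996, -0.0], [-0.0, 0.0, -1.0]]
ft_force: [-0.1, -1.0, 2.0]
finger_gap: 0.0203
```

```bash
python3 -m creep '[[[0,0,0,0,0,0,0],[0,-15,0,0,0,0,0],[0,-30,0,0,0,0,0],[0,-45,0,0,0,0,0],[0,-60,0,0,0,0,0],[0,-75,0,0,0,0,0],[0,-90,0,0,0,0,0],[0,-96,0,0,0,0,0]]]' 25; python3 -m creep '[[[0,-4,0,0,0,0,0],[0,-8,0,0,0,0,0],[0,-10,0,0,0,0,0],[0,-10,0,0,0,0,0],[0,-10,0,0,0,0,0]]]'
```

```text
time_s: 3.5
position: [0.4344, -0.0262, 0.0835]
tcp_rot: [[0.996, 0.092, 0.0], [0.092, -0.996, -0.002], [0.0, 0.002, -1.0]]
ft_force: [2.9, -4.3, -5.3]
finger_gap: 0.0182
time_s: 3.92
position: [0.4256, -0.0271, 0.0835]
tcp_rot: [[0.996, 0.092, -0.0], [0.092, -0.996, -0.002], [-0.0, 0.002, -1.0]]
ft_force: [0.8, -5.4, -1.3]
finger_gap: 0.0179
```

```bash
python3 -m creep '[[[0,-3,0,0,0,0,0],[0,-6,0,0,0,0,0],[0,-6,0,0,0,0,0],[0,-6,0,0,0,0,0]]]'
python3 - <<'E'
from h import *
print(manip.read_state()['q'])
snap('wrist','w3.png')
E
```

```text
time_s: 4.25
position: [0.4246, -0.0272, 0.0836]
tcp_rot: [[0.996, 0.092, 0.011], [0.092, -0.996, 0.0], [0.011, 0.001, -1.0]]
ft_force: [12.7, -6.8, -17.3]
finger_gap: 0.0175
[ 0.25075146  0.30024073 -0.33159868  2.23714854  0.16842101  0.6156954
 -1.6825419 ]
```

View pics/w3.png

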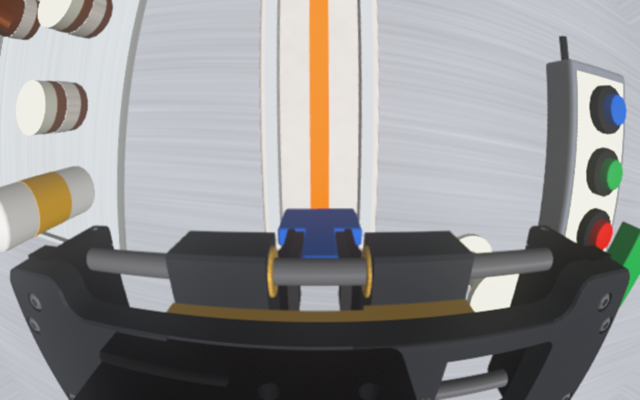

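```bash
python3 -m creep '[[[20,2,0,0,0,0,0],[50,2,0,0,0,0,0],[50,2,0,0,0,0,0],[100,2,0,-150,0,0,0],[100,2,0,-150,0,0,0],[100,2,0,-150,0,0,0],[100,2,0,-150,0,0,0],[100,2,0,-150,0,0,0]]]'; python3 -m creep '[[[100,22,-232,0,0,0,0],[100,22,-232,0,0,0,0],[100,22,-232,0,0,0,0],[100,22,-232,0,0,0,0],[100,22,-232,0,0,0,0],[100,22,-232,0,0,0,0],[100,22,-232,0,0,0,0],[100,22,-232,0,0,0,0]]]';  python3 - <<'E'
from h import *
snap('wrist','w4.png')
E
```

```text
time_s: 4.97
position: [0.4248, -0.025, 0.2391]
tcp_rot: [[0.996, 0.093, 0.011], [0.093, -0.996, -0.001], [0.011, 0.002, -1.0]]
ft_force: [0.3, 0.1, -0.6]
finger_gap: 0.0564
time_s: 5.63
position: [0.4206, 0.2087, 0.2327]
tcp_rot: [[0.995, 0.097, -0.002], [0.097, -0.995, -0.0], [-0.002, -0.0, -1.0]]
ft_force: [-0.3, -1.2, 0.1]
finger_gap: 0.0869
```

View pics/w4.png

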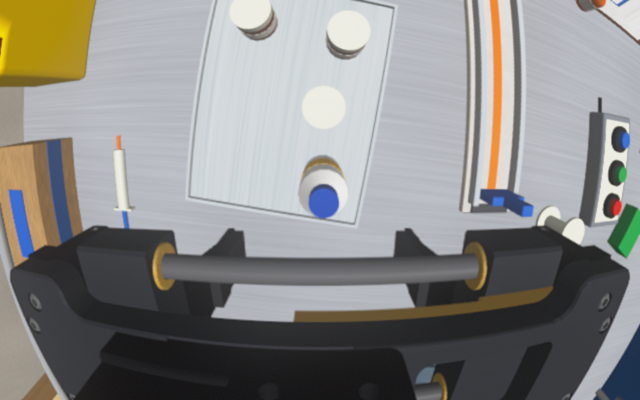

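Run:
```python
from h import *
np.set_printoptions(precision=4,suppress=True)
for n,u,z in [('tall',(324,202),.144),('C',(323,107),.06),('B',(348,31),.06),('A',(251,11),.06),('postTop?',(521,207),.102)]: P=wpx(u,z);print(n,P,rel([P[0],P[1],.09]))
```

```text
tall [0.4255 0.2034 0.144 ] [  4.4   3.8 142.6]
C [0.5034 0.2107 0.06  ] [ 82.7   3.9 142.5]
B [0.588  0.1926 0.06  ] [165.2  29.9 142.3]
A [0.6043 0.2969 0.06  ] [191.2 -72.4 142.2]
postTop? [ 0.4285 -0.0179  0.102 ] [-13.3 224.5 142.9]
```

```bash
python3 -m creep '[[[100,5,4,0,0,0,0],[100,5,4,30,0,0,0],[100,5,4,60,0,0,0],[100,5,4,90,0,0,0],[100,5,4,120,0,0,0],[100,5,4,141,0,0,0],[100,5,4,141,0,0,0]]]'; python3 -m creep '[[[0,0,0,0,0,0,0],[0,0,0,0,0,0,0],[0,0,0,0,0,0,0],[0,0,0,0,0,0,0],[0,0,0,0,0,0,0],[0,0,0,0,0,0,0],[0,0,0,0,0,0,0]]]' 25
```

```text
time_s: 6.27
position: [0.425, 0.1998, 0.0887]
tcp_rot: [[0.996, 0.09, -0.008], [0.09, -0.996, -0.005], [-0.008, 0.004, -1.0]]
ft_force: [0.3, 0.2, 0.2]
finger_gap: 0.0868
time_s: 6.85
position: [0.4275, 0.2038, 0.0931]
tcp_rot: [[0.996, 0.093, 0.001], [0.093, -0.996, 0.0], [0.001, -0.0, -1.0]]
ft_force: [0.5, 0.8, 0.7]
finger_gap: 0.0481
```

```bash
python3 -m creep '[[[0,0,0,0,0,0,0],[0,0,0,0,0,0,0],[0,0,0,-20,0,0,0],[0,0,0,-50,0,0,0],[0,0,0,-80,0,0,0],[0,0,0,-110,0,0,0],[0,0,0,-120,0,0,0],[0,0,0,-120,0,0,0]]]'; python3 -m creep '[[[0,30,28,0,0,0,0],[0,60,57,0,0,0,0],[0,90,86,0,0,0,0],[0,120,115,0,0,0,0],[0,150,143,0,0,0,0],[0,180,172,0,0,0,0],[0,210,200,0,0,0,0],[0,235,225,0,0,0,0]]]';python3 -m creep '[[[0,6,5,0,0,0,0],[0,6,5,0,0,0,0],[0,6,5,0,0,0,0],[0,6,5,0,0,0,0],[0,6,5,0,0,0,0]]]';   python3 - <<'E'
from h import *
print(rel([.6885,-.0028,.0931+.008]))
snap('wrist','w5.png')
E
```

```text
time_s: 7.52
position: [0.4285, 0.2043, 0.2146]
tcp_rot: [[0.996, 0.092, 0.005], [0.092, -0.996, 0.001], [0.005, -0.001, -1.0]]
ft_force: [0.8, 0.2, -1.9]
finger_gap: 0.0453
time_s: 8.18
position: [0.6826, -0.0014, 0.2087]
tcp_rot: [[0.996, 0.091, -0.005], [0.091, -0.996, -0.001], [-0.005, 0.001, -1.0]]
ft_force: [0.8, -0.2, -1.6]
finger_gap: 0.0452
time_s: 8.6
position: [0.6871, -0.001, 0.2119]
tcp_rot: [[0.995, 0.096, -0.002], [0.096, -0.995, 0.0], [-0.002, -0.001, -1.0]]
ft_force: [-0.2, 0.6, -2.3]
finger_gap: 0.0452
[  1.4   2.  110.8]
```

View pics/w5.png

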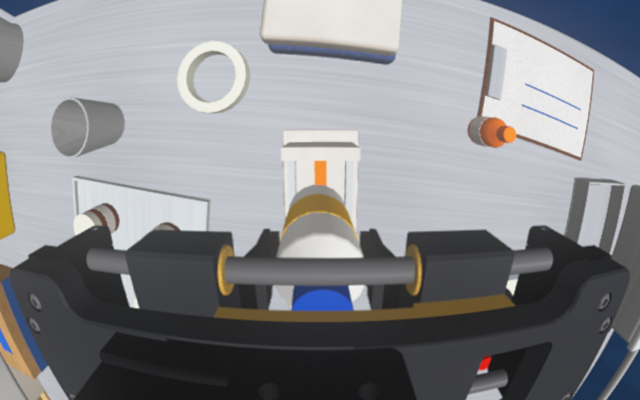

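Run:
```python
from h import *
for n,u,z in [('wall in top',(320,148),.082),('wall foot',(320,161),.012),('stripe',(320,175),.012),('wall top L',(283,148),.082),('wall top R',(358,148),.082)]: print(n,wpx(u,z))
```

```text
wall in top [0.73095663 0.00221248 0.082     ]
wall foot [7.09353465e-01 4.51346973e-05 1.20000000e-02]
stripe [ 0.69310122 -0.00151702  0.012     ]
wall top L [0.72795084 0.03590339 0.082     ]
wall top R [ 0.73451893 -0.03236326  0.082     ]
```

```bash
python3 -m creep '[[[0,-1,1,30,0,0,0],[0,-1,1,60,0,0,0],[0,-1,1,85,0,0,0],[0,-1,1,100,0,0,0],[0,-1,1,106,0,0,0],[0,-1,1,109,0,0,0],[0,-1,1,110,0,0,0],[0,-1,1,110,0,0,0]]]';python3 -m creep '[[[0,0,0,0,0,0,0],[0,0,0,0,0,0,0]]]'
```

```text
time_s: 9.32
position: [0.6884, -0.0037, 0.104]
tcp_rot: [[0.996, 0.093, 0.002], [0.093, -0.996, 0.0], [0.002, 0.0, -1.0]]
ft_force: [0.0, -0.8, -0.7]
finger_gap: 0.0457
time_s: 9.48
position: [0.6884, -0.0041, 0.104]
tcp_rot: [[0.996, 0.093, 0.002], [0.093, -0.996, -0.0], [0.002, 0.0, -1.0]]
ft_force: [-0.5, -1.3, -1.9]
finger_gap: 0.0455
```

```bash
python3 -m creep '[[[0,0,-1,1.5,0,0,0],[0,0,-1,3,0,0,0],[0,0,-1,3,0,0,0],[0,0,-1,3,0,0,0]]]';python3 -m creep '[[[60,0,0,0,0,0,0],[80,0,0,0,0,0,0],[80,0,0,0,0,0,0],[80,0,0,0,0,0,0],[100,0,0,0,0,0,0],[100,0,0,0,0,0,0]]]';python3 -m creep '[[[100,0,0,-20,0,0,0],[100,0,0,-50,0,0,0],[100,0,0,-80,0,0,0],[100,0,0,-110,0,0,0],[100,0,0,-135,0,0,0],[100,0,0,-135,0,0,0]]]'
```

```text
time_s: 9.82
position: [0.6884, -0.0028, 0.101]
tcp_rot: [[0.996, 0.093, 0.002], [0.093, -0.996, 0.0], [0.002, 0.0, -1.0]]
ft_force: [-0.7, -0.0, 5.5]
finger_gap: 0.0455
time_s: 10.32
position: [0.6874, -0.0033, 0.0992]
tcp_rot: [[0.996, 0.093, -0.0], [0.093, -0.996, -0.0], [-0.0, 0.0, -1.0]]
ft_force: [0.3, -0.1, -0.6]
finger_gap: 0.0756
time_s: 10.82
position: [0.6906, -0.0025, 0.2413]
tcp_rot: [[0.996, 0.092, 0.011], [0.092, -0.996, 0.001], [0.011, 0.0, -1.0]]
ft_force: [-0.2, 0.1, 1.7]
finger_gap: 0.0871
```

```bash
python3 -m creep '[[[100,-167,-230,0,0,0,0],[100,-167,-230,0,0,0,0],[100,-167,-230,0,0,0,0],[100,-167,-230,0,0,0,0],[100,-167,-230,0,0,0,0],[100,-167,-230,0,0,0,0],[100,-167,-230,0,0,0,0],[100,-167,-230,30,0,0,0]]]';  python3 - <<'E'
from h import *
snap('wrist','w6.png')
E
```

```text
time_s: 11.48
position: [0.4974, 0.2198, 0.2098]
tcp_rot: [[0.994, 0.105, 0.009], [0.105, -0.994, 0.008], [0.01, -0.007, -1.0]]
ft_force: [0.8, 0.9, 0.3]
finger_gap: 0.0871
```

View pics/w6.png

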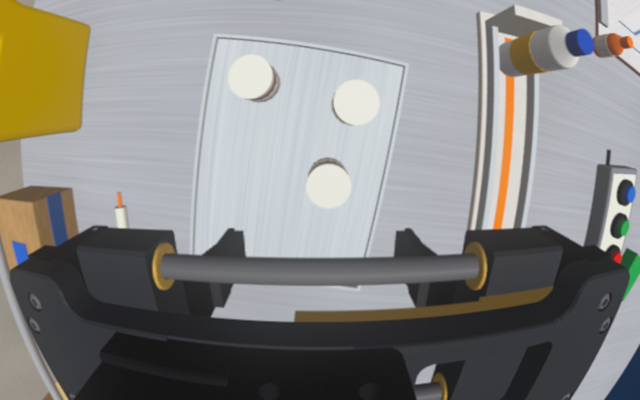

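The bottle stands in the lane at the wall (520,50). The jars are still in place, with lids at C (328,187), B (356,102) and A (251,77).

Run:
```python
from h import *
np.set_printoptions(precision=4,suppress=True)
for n,u in [('C',(328,187)),('B',(356,102)),('A',(251,77))]: P=wpx(u,.06);print(n,P,rel([P[0],P[1],.04]))
```

```text
C [0.5007 0.2055 0.06  ] [  5.    8.5 161.1]
B [0.5847 0.188  0.06  ] [ 86.8  34.3 160.8]
A [0.5999 0.2887 0.06  ] [112.1 -64.3 160.7]
```

```bash
python3 -m creep '[[[100,3,5,40,0,0,0],[100,3,5,80,0,0,0],[100,3,5,80,0,0,0],[100,3,5,80,0,0,0],[100,3,5,80,0,0,0]]]';  python3 - <<'E'
from h import *
print(rel([.5032,.2105,.04]))
E
```

```text
time_s: 11.95
position: [0.5046, 0.2061, 0.1261]
tcp_rot: [[0.996, 0.092, 0.002], [0.092, -0.996, 0.001], [0.002, -0.001, -1.0]]
ft_force: [0.6, -0.1, -0.0]
finger_gap: 0.0872
[-1.1 -4.5 86.1]
```

```bash
python3 -m creep '[[[100,-1,-4,30,0,0,0],[100,-1,-4,60,0,0,0],[100,-1,-4,80,0,0,0],[100,-1,-4,86,0,0,0],[100,-1,-4,86,0,0,0],[100,-1,-4,86,0,0,0]]]'; python3 -m creep '[[[0,0,0,0,0,0,0],[0,0,0,0,0,0,0],[0,0,0,0,0,0,0],[0,0,0,0,0,0,0],[0,0,0,0,0,0,0],[0,0,0,0,0,0,0],[0,0,0,0,0,0,0],[0,0,0,0,0,0,0]]]' 25;python3 -m creep '[[[0,0,0,0,0,0,0],[0,0,0,-30,0,0,0],[0,0,0,-60,0,0,0],[0,0,0,-90,0,0,0],[0,0,0,-100,0,0,0],[0,0,0,-100,0,0,0]]]';python3 -m creep '[[[0,12,32,0,0,0,0],[0,24,64,0,0,0,0],[0,36,96,0,0,0,0],[0,48,128,0,0,0,0],[0,60,160,0,0,0,0],[0,72,192,0,0,0,0],[0,84,225,0,0,0,0],[0,86,229,0,0,0,0]]]';python3 -m creep '[[[0,0,0,0,0,0,0],[0,0,0,0,0,0,0],[0,0,0,0,0,0,0],[0,0,0,0,0,0,0]]]';  python3 - <<'E'
from h import *
print(rel([.6098,-.0101,.048]))
E
```

```text
time_s: 12.45
position: [0.5036, 0.2104, 0.0406]
tcp_rot: [[0.996, 0.092, 0.003], [0.092, -0.996, 0.001], [0.003, -0.001, -1.0]]
ft_force: [-0.7, -0.6, -0.2]
finger_gap: 0.0873
time_s: 13.12
position: [0.5021, 0.2099, 0.0387]
tcp_rot: [[0.996, 0.093, 0.0], [0.093, -0.996, 0.0], [0.0, -0.0, -1.0]]
ft_force: [0.5, 0.6, 0.4]
finger_gap: 0.0456
time_s: 13.62
position: [0.5036, 0.2103, 0.141]
tcp_rot: [[0.996, 0.092, 0.005], [0.092, -0.996, 0.002], [0.005, -0.001, -1.0]]
ft_force: [-0.2, 0.1, -1.9]
finger_gap: 0.0456
time_s: 14.28
position: [0.6098, -0.0197, 0.1356]
tcp_rot: [[0.997, 0.082, -0.003], [0.082, -0.997, -0.005], [-0.003, 0.005, -1.0]]
ft_force: [-0.1, -0.7, -0.7]
finger_gap: 0.0455
time_s: 14.62
position: [0.6079, -0.0082, 0.1381]
tcp_rot: [[0.995, 0.096, -0.001], [0.096, -0.995, 0.001], [-0.001, -0.001, -1.0]]
ft_force: [0.4, 0.7, -1.4]
finger_gap: 0.0456
[ 1.8  2.1 90. ]
```

```bash
python3 -m creep '[[[0,1,1,25,0,0,0],[0,1,1,50,0,0,0],[0,1,1,70,0,0,0],[0,1,1,82,0,0,0],[0,1,1,88,0,0,0],[0,1,1,90,0,0,0],[0,1,1,90,0,0,0],[0,1,1,90,0,0,0]]]';python3 -m creep '[[[0,0,0,0,0,0,0],[0,0,0,0,0,0,0]]]'
```

```text
time_s: 15.28
position: [0.6108, -0.011, 0.0497]
tcp_rot: [[0.996, 0.093, 0.002], [0.093, -0.996, 0.0], [0.002, 0.0, -1.0]]
ft_force: [1.3, -1.0, -1.2]
finger_gap: 0.0455
time_s: 15.45
position: [0.6106, -0.0114, 0.0496]
tcp_rot: [[0.996, 0.092, 0.002], [0.092, -0.996, -0.0], [0.002, 0.0, -1.0]]
ft_force: [-0.2, -0.9, -0.9]
finger_gap: 0.0454
```

Down 3 mm, release, rise, and go over jar B to look.

```bash
python3 -m creep '[[[0,0,-1,1.5,0,0,0],[0,0,-1,3,0,0,0],[0,0,-1,3,0,0,0],[0,0,-1,3,0,0,0]]]';python3 -m creep '[[[60,0,0,0,0,0,0],[80,0,0,0,0,0,0],[80,0,0,0,0,0,0],[80,0,0,0,0,0,0],[80,0,0,0,0,0,0],[80,0,0,0,0,0,0]]]';python3 -m creep '[[[80,0,0,-20,0,0,0],[80,0,0,-50,0,0,0],[80,0,0,-80,0,0,0],[80,0,0,-110,0,0,0],[80,0,0,-120,0,0,0],[80,0,0,-120,0,0,0]]]';python3 -m creep '[[[100,-3,-40,0,0,0,0],[100,-3,-80,0,0,0,0],[100,-3,-120,0,0,0,0],[100,-3,-160,0,0,0,0],[100,-3,-200,0,0,0,0],[100,-3,-200,0,0,0,0],[100,-3,-200,0,0,0,0],[100,-3,-200,0,0,0,0]]]'
python3 - <<'E'
from h import *
snap('wrist','w7.png')
E
```

```text
time_s: 15.78
position: [0.6103, -0.0102, 0.0467]
tcp_rot: [[0.996, 0.093, 0.001], [0.093, -0.996, -0.0], [0.001, 0.0, -1.0]]
ft_force: [-0.7, -0.2, 5.1]
finger_gap: 0.0452
time_s: 16.28
position: [0.6098, -0.0104, 0.0454]
tcp_rot: [[0.996, 0.093, -0.0], [0.093, -0.996, 0.0], [-0.0, -0.0, -1.0]]
ft_force: [0.0, 0.7, 0.5]
finger_gap: 0.0685
time_s: 16.78
position: [0.6118, -0.0101, 0.1688]
tcp_rot: [[0.996, 0.092, 0.006], [0.092, -0.996, -0.0], [0.006, 0.001, -1.0]]
ft_force: [0.9, 0.7, -0.7]
finger_gap: 0.0699
time_s: 17.45
position: [0.5875, 0.1877, 0.1636]
tcp_rot: [[0.996, 0.093, -0.003], [0.093, -0.996, -0.002], [-0.003, 0.002, -1.0]]
ft_force: [1.3, -0.1, -0.1]
finger_gap: 0.0868
```

View pics/w7.png

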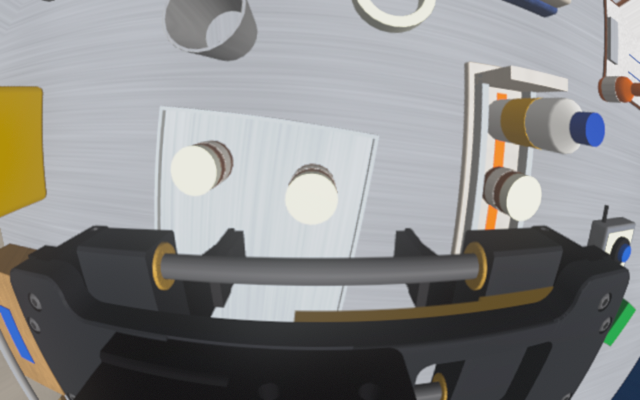

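Run:
```python
from h import *
np.set_printoptions(precision=4,suppress=True)
for n,u in [('B',(311,198)),('A',(199,168))]: P=wpx(u,.06);print(n,P,rel([P[0],P[1],.04]))
print(manip.read_state()['position'])
```

```text
B [0.5908 0.1938 0.06  ] [  3.7  -7.  123.9]
A [0.6091 0.2942 0.06  ] [  31.1 -105.4  123.7]
[0.588  0.1867 0.1639]
```

```bash
python3 -m creep '[[[100,2,-6,30,0,0,0],[100,2,-6,60,0,0,0],[100,2,-6,90,0,0,0],[100,2,-6,112,0,0,0],[100,2,-6,123,0,0,0],[100,2,-6,123,0,0,0],[100,2,-6,123,0,0,0]]]'; python3 -m creep '[[[0,0,0,0,0,0,0],[0,0,0,0,0,0,0],[0,0,0,0,0,0,0],[0,0,0,0,0,0,0],[0,0,0,0,0,0,0],[0,0,0,0,0,0,0],[0,0,0,0,0,0,0],[0,0,0,0,0,0,0]]]' 25;python3 -m creep '[[[0,0,0,0,0,0,0],[0,0,0,-30,0,0,0],[0,0,0,-60,0,0,0],[0,0,0,-90,0,0,0],[0,0,0,-100,0,0,0],[0,0,0,-100,0,0,0]]]';python3 -m creep '[[[0,-8,30,0,0,0,0],[0,-16,60,0,0,0,0],[0,-24,90,0,0,0,0],[0,-32,120,0,0,0,0],[0,-40,150,0,0,0,0],[0,-48,180,0,0,0,0],[0,-55,204,0,0,0,0],[0,-55,204,0,0,0,0]]]';python3 -m creep '[[[0,0,0,0,0,0,0],[0,0,0,0,0,0,0],[0,0,0,0,0,0,0],[0,0,0,0,0,0,0]]]';  python3 - <<'E'
from h import *
print(rel([.553,-.0153,.048]))
E
```

```text
time_s: 18.08
position: [0.5902, 0.1936, 0.0425]
tcp_rot: [[0.996, 0.091, -0.0], [0.091, -0.996, -0.0], [-0.0, 0.0, -1.0]]
ft_force: [0.5, -0.2, 1.7]
finger_gap: 0.087
time_s: 18.75
position: [0.5898, 0.1947, 0.0427]
tcp_rot: [[0.996, 0.093, 0.0], [0.093, -0.996, -0.0], [0.0, 0.0, -1.0]]
ft_force: [0.1, -0.6, 1.0]
finger_gap: 0.0449
time_s: 19.25
position: [0.5914, 0.1955, 0.1454]
tcp_rot: [[0.996, 0.093, 0.006], [0.092, -0.996, 0.002], [0.006, -0.001, -1.0]]
ft_force: [0.1, 1.1, -1.1]
finger_gap: 0.0455
time_s: 19.92
position: [0.5512, -0.0212, 0.1397]
tcp_rot: [[0.996, 0.083, -0.006], [0.083, -0.997, -0.004], [-0.006, 0.004, -1.0]]
ft_force: [-0.3, -0.6, -1.8]
finger_gap: 0.0454
time_s: 20.25
position: [0.5538, -0.012, 0.1421]
tcp_rot: [[0.995, 0.095, -0.001], [0.095, -0.995, 0.001], [-0.0, -0.001, -1.0]]
ft_force: [-0.5, 0.1, -1.6]
finger_gap: 0.0456
[-1.1  3.3 94.1]
```

```bash
python3 -m creep '[[[0,-1,2,25,0,0,0],[0,-1,2,50,0,0,0],[0,-1,2,70,0,0,0],[0,-1,2,82,0,0,0],[0,-1,2,88,0,0,0],[0,-1,2,90,0,0,0],[0,-1,2,90,0,0,0],[0,-1,2,90,0,0,0]]]';python3 -m creep '[[[0,0,0,1,0,0,0],[0,0,0,2,0,0,0],[0,0,0,2,0,0,0],[0,0,0,2,0,0,0]]]'
```

```text
time_s: 20.92
position: [0.554, -0.0153, 0.0535]
tcp_rot: [[0.996, 0.093, 0.002], [0.093, -0.996, 0.0], [0.002, 0.0, -1.0]]
ft_force: [0.3, -0.6, -1.5]
finger_gap: 0.0455
time_s: 21.25
position: [0.5532, -0.0157, 0.0509]
tcp_rot: [[0.996, 0.092, 0.001], [0.092, -0.996, -0.0], [0.001, 0.0, -1.0]]
ft_force: [0.7, 0.3, -2.0]
finger_gap: 0.0458
```

```bash
python3 -m creep '[[[0,0,0,1,0,0,0],[0,0,0,1,0,0,0],[0,0,0,1,0,0,0]]]';python3 -m creep '[[[60,0,0,0,0,0,0],[80,0,0,0,0,0,0],[80,0,0,0,0,0,0],[80,0,0,0,0,0,0],[80,0,0,0,0,0,0],[80,0,0,0,0,0,0]]]';python3 -m creep '[[[80,0,0,-20,0,0,0],[80,0,0,-50,0,0,0],[80,0,0,-80,0,0,0],[80,0,0,-110,0,0,0],[80,0,0,-120,0,0,0],[80,0,0,-120,0,0,0]]]';python3 -m creep '[[[100,80,-305,0,0,0,0],[100,80,-305,0,0,0,0],[100,80,-305,0,0,0,0],[100,80,-305,0,0,0,0],[100,80,-305,0,0,0,0],[100,80,-305,0,0,0,0],[100,80,-305,0,0,0,0],[100,80,-305,0,0,0,0]]]'; python3 -m creep '[[[100,0,0,0,0,0,0],[100,0,0,0,0,0,0],[100,0,0,0,0,0,0]]]';python3 - <<'E'
from h import *
snap('wrist','w8.png')
E
```

```text
time_s: 21.5
position: [0.5534, -0.0157, 0.0506]
tcp_rot: [[0.996, 0.092, 0.001], [0.092, -0.996, -0.001], [0.001, 0.001, -1.0]]
ft_force: [-1.6, -0.8, 5.5]
finger_gap: 0.0457
time_s: 22.0
position: [0.5531, -0.0156, 0.0495]
tcp_rot: [[0.996, 0.093, -0.0], [0.093, -0.996, 0.0], [-0.0, -0.0, -1.0]]
ft_force: [0.2, -0.4, -0.3]
finger_gap: 0.0683
time_s: 22.5
position: [0.555, -0.0155, 0.1725]
tcp_rot: [[0.996, 0.092, 0.006], [0.092, -0.996, -0.0], [0.006, 0.001, -1.0]]
ft_force: [0.9, -0.5, 0.2]
finger_gap: 0.0696
time_s: 23.17
position: [0.6026, 0.301, 0.1671]
tcp_rot: [[0.995, 0.098, -0.003], [0.098, -0.995, 0.002], [-0.003, -0.002, -1.0]]
ft_force: [-0.8, 0.8, 0.8]
finger_gap: 0.087
time_s: 23.42
position: [0.604, 0.2937, 0.1675]
tcp_rot: [[0.996, 0.092, -0.003], [0.092, -0.996, -0.003], [-0.003, 0.003, -1.0]]
ft_force: [0.3, -0.9, -0.2]
finger_gap: 0.0868
```

View pics/w8.png

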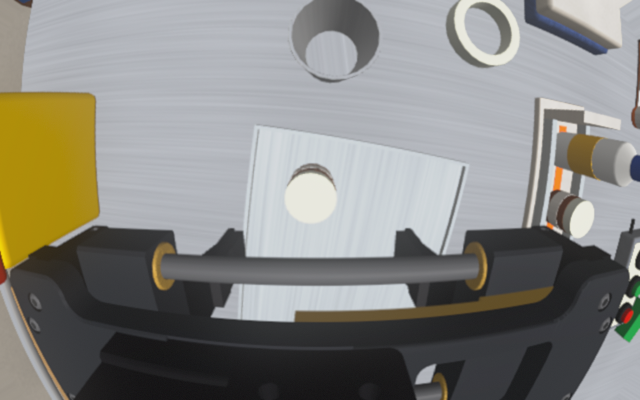

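```bash
python3 -m creep '[[[100,3,-5,30,0,0,0],[100,3,-5,60,0,0,0],[100,3,-5,90,0,0,0],[100,3,-5,115,0,0,0],[100,3,-5,126,0,0,0],[100,3,-5,126,0,0,0],[100,3,-5,126,0,0,0]]]'; python3 -m creep '[[[0,0,0,0,0,0,0],[0,0,0,0,0,0,0],[0,0,0,0,0,0,0],[0,0,0,0,0,0,0],[0,0,0,0,0,0,0],[0,0,0,0,0,0,0],[0,0,0,0,0,0,0],[0,0,0,0,0,0,0]]]' 25;python3 -m creep '[[[0,0,0,0,0,0,0],[0,0,0,-30,0,0,0],[0,0,0,-60,0,0,0],[0,0,0,-90,0,0,0],[0,0,0,-100,0,0,0],[0,0,0,-100,0,0,0]]]';python3 -m creep '[[[0,-17,38,0,0,0,0],[0,-34,76,0,0,0,0],[0,-51,114,0,0,0,0],[0,-68,152,0,0,0,0],[0,-85,190,0,0,0,0],[0,-102,228,0,0,0,0],[0,-119,260,0,0,0,0],[0,-125,280,0,0,0,0]]]';python3 -m creep '[[[0,-15,28,0,0,0,0],[0,-15,28,0,0,0,0],[0,-15,28,0,0,0,0],[0,-15,28,0,0,0,0],[0,-15,28,0,0,0,0]]]';  python3 - <<'E'
from h import *
print(rel([.4963,-.0206,.05]))
E
```

```text
time_s: 24.05
position: [0.6075, 0.2996, 0.0438]
tcp_rot: [[0.996, 0.091, 0.0], [0.091, -0.996, -0.0], [0.0, 0.0, -1.0]]
ft_force: [-0.0, 0.6, 0.7]
finger_gap: 0.0868
time_s: 24.72
position: [0.6071, 0.3009, 0.0437]
tcp_rot: [[0.996, 0.093, 0.0], [0.093, -0.996, 0.0], [0.0, -0.0, -1.0]]
ft_force: [-0.5, 0.0, 1.5]
finger_gap: 0.045
time_s: 25.22
position: [0.6085, 0.3018, 0.1467]
tcp_rot: [[0.996, 0.093, 0.005], [0.093, -0.996, 0.003], [0.006, -0.002, -1.0]]
ft_force: [1.0, -0.0, -0.9]
finger_gap: 0.0454
time_s: 25.88
position: [0.5042, 0.0053, 0.141]
tcp_rot: [[0.996, 0.088, -0.007], [0.088, -0.996, -0.003], [-0.007, 0.002, -1.0]]
ft_force: [-0.2, -0.6, -0.8]
finger_gap: 0.0452
time_s: 26.3
position: [0.496, -0.0178, 0.1428]
tcp_rot: [[0.996, 0.094, -0.001], [0.094, -0.996, 0.001], [-0.001, -0.001, -1.0]]
ft_force: [0.5, -0.3, -0.8]
finger_gap: 0.0455
[ 0.1  2.9 92.8]
```

Place z is .0517, so dz is about 91, in two stages.

```bash
python3 -m creep '[[[0,0,2,25,0,0,0],[0,0,2,50,0,0,0],[0,0,2,70,0,0,0],[0,0,2,82,0,0,0],[0,0,2,88,0,0,0],[0,0,2,90,0,0,0],[0,0,2,90,0,0,0],[0,0,2,90,0,0,0]]]';python3 -m creep '[[[0,0,0,1,0,0,0],[0,0,0,2,0,0,0],[0,0,0,3,0,0,0],[0,0,0,3,0,0,0],[0,0,0,3,0,0,0]]]'
```

```text
time_s: 26.97
position: [0.4971, -0.0204, 0.0542]
tcp_rot: [[0.996, 0.093, 0.001], [0.093, -0.996, 0.0], [0.001, 0.0, -1.0]]
ft_force: [0.0, -0.2, -0.5]
finger_gap: 0.0455
time_s: 27.38
position: [0.497, -0.021, 0.0516]
tcp_rot: [[0.996, 0.092, 0.002], [0.092, -0.996, -0.0], [0.001, 0.001, -1.0]]
ft_force: [-2.6, 0.4, 4.5]
finger_gap: 0.0455
```

```bash
python3 -m creep '[[[60,0,0,0,0,0,0],[80,0,0,0,0,0,0],[80,0,0,0,0,0,0],[80,0,0,0,0,0,0],[80,0,0,0,0,0,0],[80,0,0,0,0,0,0]]]';python3 -m creep '[[[80,0,0,-20,0,0,0],[80,0,0,-50,0,0,0],[80,0,0,-80,0,0,0],[80,0,0,-110,0,0,0],[80,0,0,-120,0,0,0],[80,0,0,-120,0,0,0]]]';python3 -m creep '[[[80,-36,0,0,0,0,0],[80,-70,0,0,0,0,0],[80,-70,0,0,0,0,0],[80,-70,0,0,0,0,0],[80,-70,0,0,0,0,0],[80,-70,0,0,0,0,0]]]'
python3 - <<'E'
from h import *
print(rel([.426,-.0271,.086]))
snap('wrist','w9.png')
E
```

```text
time_s: 27.88
position: [0.4963, -0.021, 0.0505]
tcp_rot: [[0.996, 0.093, -0.0], [0.093, -0.996, -0.0], [-0.0, 0.0, -1.0]]
ft_force: [0.6, -0.7, -0.5]
finger_gap: 0.0689
time_s: 28.38
position: [0.4982, -0.0209, 0.1732]
tcp_rot: [[0.996, 0.092, 0.006], [0.092, -0.996, -0.001], [0.006, 0.001, -1.0]]
ft_force: [0.1, -0.4, -0.6]
finger_gap: 0.0697
time_s: 28.88
position: [0.4275, -0.0273, 0.1702]
tcp_rot: [[0.996, 0.093, 0.0], [0.093, -0.996, 0.001], [0.0, -0.001, -1.0]]
ft_force: [-0.4, -0.2, 0.2]
finger_gap: 0.0693
[-1.5 -0.2 84.2]
```

View pics/w9.png

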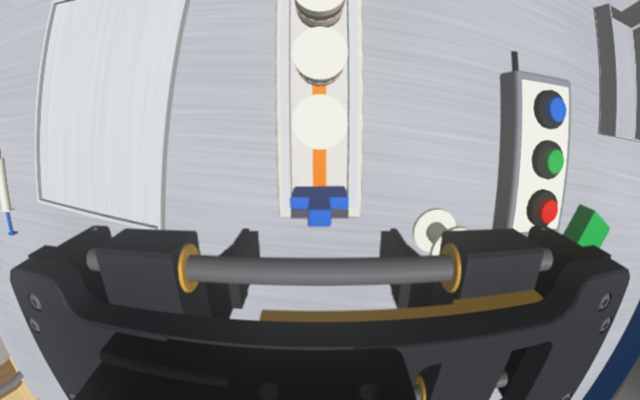

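```bash
python3 -m creep '[[[80,-1,0,30,0,0,0],[80,-1,0,60,0,0,0],[80,-1,0,83,0,0,0],[80,-1,0,83,0,0,0],[80,-1,0,83,0,0,0]]]';python3 -m creep '[[[0,0,0,0,0,0,0],[0,0,0,0,0,0,0],[0,0,0,0,0,0,0],[0,0,0,0,0,0,0],[0,0,0,0,0,0,0],[0,0,0,0,0,0,0],[0,0,0,0,0,0,0],[0,0,0,0,0,0,0]]]' 25;python3 -m creep '[[[0,0,0,0,0,0,0],[0,3,0,0,0,0,0],[0,9,0,0,0,0,0],[0,15,0,0,0,0,0],[0,21,0,0,0,0,0],[0,27,0,0,0,0,0],[0,33,0,0,0,0,0],[0,39,0,0,0,0,0]]]';python3 -m creep '[[[0,5,0,0,0,0,0],[0,10,0,0,0,0,0],[0,15,0,0,0,0,0],[0,20,0,0,0,0,0],[0,25,0,0,0,0,0],[0,30,0,0,0,0,0],[0,35,0,0,0,0,0],[0,40,0,0,0,0,0]]]';python3 -m creep '[[[0,3,0,0,0,0,0],[0,6,0,0,0,0,0],[0,9,0,0,0,0,0],[0,12,0,0,0,0,0],[0,15,0,0,0,0,0],[0,18,0,0,0,0,0],[0,18,0,0,0,0,0],[0,18,0,0,0,0,0]]]'
```

```text
time_s: 29.35
position: [0.4256, -0.027, 0.0868]
tcp_rot: [[0.996, 0.093, -0.003], [0.093, -0.996, 0.001], [-0.002, -0.001, -1.0]]
ft_force: [0.3, -1.0, 0.5]
finger_gap: 0.0693
time_s: 30.02
position: [0.4257, -0.0276, 0.0877]
tcp_rot: [[0.996, 0.092, 0.0], [0.092, -0.996, -0.0], [0.0, 0.0, -1.0]]
ft_force: [-0.1, 0.5, -0.9]
finger_gap: 0.0244
time_s: 30.68
position: [0.4652, -0.0234, 0.0876]
tcp_rot: [[0.996, 0.093, 0.0], [0.093, -0.996, 0.0], [0.0, -0.0, -1.0]]
ft_force: [-2.6, 1.3, 3.7]
finger_gap: 0.0171
time_s: 31.35
position: [0.5042, -0.0197, 0.0876]
tcp_rot: [[0.996, 0.093, -0.001], [0.093, -0.996, 0.0], [-0.001, -0.0, -1.0]]
ft_force: [-3.9, 3.0, 6.1]
finger_gap: 0.0176
time_s: 32.02
position: [0.5223, -0.0179, 0.0876]
tcp_rot: [[0.996, 0.093, -0.001], [0.093, -0.996, 0.0], [-0.0, -0.001, -1.0]]
ft_force: [-4.1, 3.8, 6.0]
finger_gap: 0.0178
```

```bash
python3 -m creep '[[[0,1,0,0,0,0,0],[0,2,0,0,0,0,0],[0,3,0,0,0,0,0],[0,4,0,0,0,0,0],[0,5,0,0,0,0,0],[0,6,0,0,0,0,0],[0,6,0,0,0,0,0]]]';python3 -m creep '[[[0,1,0,0,0,0,0],[0,2,0,0,0,0,0],[0,2,0,0,0,0,0],[0,2,0,0,0,0,0]]]'
```

```text
time_s: 32.6
position: [0.5276, -0.0174, 0.0876]
tcp_rot: [[0.996, 0.093, -0.002], [0.093, -0.996, 0.0], [-0.002, -0.0, -1.0]]
ft_force: [-4.7, 3.1, 6.1]
finger_gap: 0.0175
time_s: 32.93
position: [0.5296, -0.0172, 0.0876]
tcp_rot: [[0.996, 0.093, -0.002], [0.093, -0.996, 0.0], [-0.002, -0.0, -1.0]]
ft_force: [-4.9, 2.9, 6.3]
finger_gap: 0.0178
```

```bash
python3 -m creep '[[[0,1,0,0,0,0,0],[0,2,0,0,0,0,0],[0,2,0,0,0,0,0],[0,2,0,0,0,0,0]]]'
```

```text
time_s: 33.27
position: [0.5307, -0.0171, 0.0876]
tcp_rot: [[0.996, 0.093, -0.004], [0.093, -0.996, -0.0], [-0.004, -0.0, -1.0]]
ft_force: [-7.7, 3.0, 8.4]
finger_gap: 0.0178
```

```bash
python3 -m creep '[[[0,1,0,0,0,0,0],[0,2,0,0,0,0,0],[0,2,0,0,0,0,0],[0,2,0,0,0,0,0]]]'
python3 - <<'E'
from h import *
snap('wrist','w10.png'); snap('side','s10.png',(240,165,400,265),4)
E
```

```text
time_s: 33.6
position: [0.5309, -0.0171, 0.0875]
tcp_rot: [[0.996, 0.093, -0.008], [0.093, -0.996, -0.001], [-0.008, 0.0, -1.0]]
ft_force: [-11.8, 2.9, 13.7]
finger_gap: 0.0179
```

View pics/w10.png

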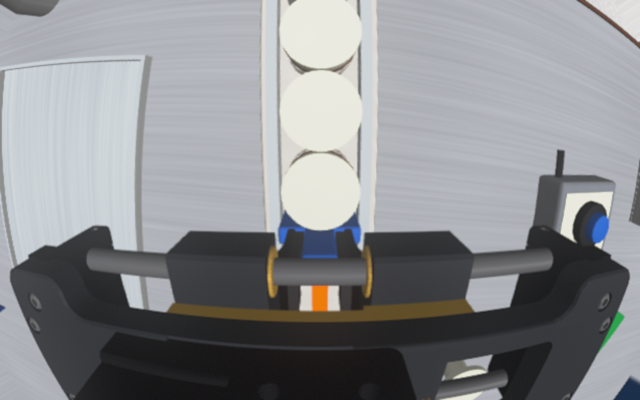

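```bash
python3 -m creep '[[[0,-2,0,0,0,0,0],[0,-2,0,0,0,0,0],[30,-2,0,0,0,0,0],[50,-2,0,0,0,0,0],[50,-2,0,0,0,0,0],[50,-2,0,0,0,0,0]]]';python3 -m creep '[[[50,0,0,-20,0,0,0],[50,0,0,-50,0,0,0],[50,0,0,-80,0,0,0],[50,0,0,-90,0,0,0],[50,0,0,-90,0,0,0]]]';python3 -m creep '[[[0,-5,38,0,0,0,0],[0,-5,76,0,0,0,0],[0,-5,114,0,0,0,0],[0,-5,152,0,0,0,0],[0,-5,190,0,0,0,0],[0,-5,228,0,0,0,0],[0,-5,250,0,0,0,0],[0,-5,250,0,0,0,0]]]';python3 -m creep '[[[0,0,0,0,0,0,0],[0,0,0,0,0,0,0],[0,0,0,0,0,0,0],[0,0,0,0,0,0,0]]]'
python3 - <<'E'
from h import *
snap('wrist','w11.png'); snap('side','s11.png',(240,150,440,300),4)
E
```

```text
time_s: 34.2
position: [0.5328, -0.0182, 0.0874]
tcp_rot: [[0.996, 0.092, 0.001], [0.092, -0.996, -0.0], [0.001, 0.0, -1.0]]
ft_force: [0.2, 0.5, -0.2]
finger_gap: 0.0365
time_s: 34.62
position: [0.5345, -0.0177, 0.1803]
tcp_rot: [[0.996, 0.092, 0.007], [0.092, -0.996, -0.001], [0.007, 0.001, -1.0]]
ft_force: [0.4, 0.1, -0.3]
finger_gap: 0.0438
time_s: 35.28
position: [0.5483, -0.2746, 0.1748]
tcp_rot: [[0.997, 0.083, -0.003], [0.083, -0.997, -0.002], [-0.003, 0.002, -1.0]]
ft_force: [0.3, -1.0, -0.6]
finger_gap: 0.0021
time_s: 35.62
position: [0.5505, -0.2651, 0.1773]
tcp_rot: [[0.995, 0.095, -0.0], [0.095, -0.995, 0.001], [-0.0, -0.001, -1.0]]
ft_force: [-0.2, -0.0, -0.1]
finger_gap: 0.0009
```

View pics/w11.png

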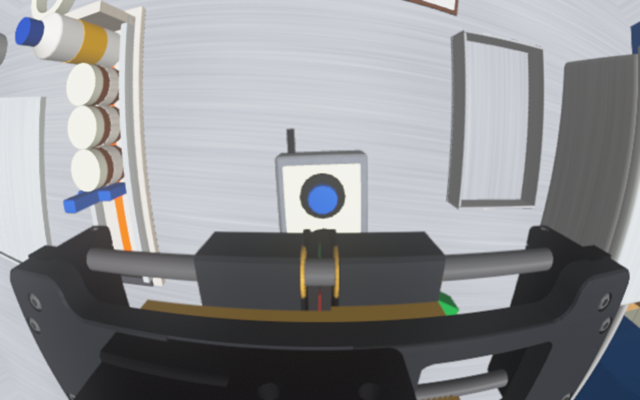

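View pics/s11.png

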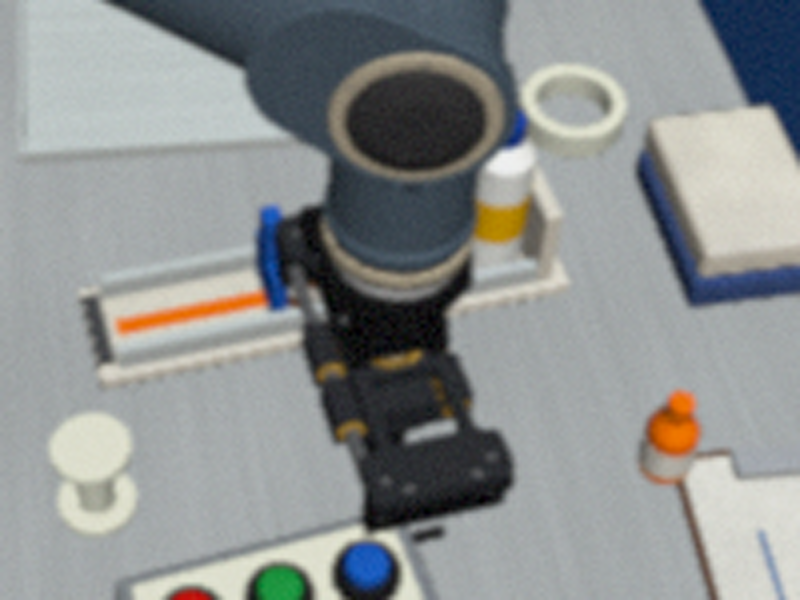

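Run:
```python
from h import *
P=wpx((322,199),.058); print(P,rel([P[0],P[1],.069])); print(rel([.5491,-.2677,.069]),rel([.4925,-.2748,.069]))
```

```text
[ 0.54937996 -0.26833639  0.058     ] [ -1.4   2.5 108.6]
[ -1.6   1.8 108.6] [-58.6   3.6 108.6]
```

```bash
python3 -m creep '[[[0,-1,2,40,0,0,0],[0,-1,2,80,0,0,0],[0,-1,2,98,0,0,0],[0,-1,2,104,0,0,0],[0,-1,2,104,0,0,0],[0,-1,2,104,0,0,0]]]';python3 -m creep '[[[0,0,0,3,0,0,0],[0,0,0,6,0,0,0],[0,0,0,9,0,0,0],[0,0,0,12,0,0,0],[0,0,0,13,0,0,0],[0,0,0,13,0,0,0],[0,0,0,13,0,0,0]]]'
```

```text
time_s: 36.22
position: [0.5506, -0.2689, 0.0747]
tcp_rot: [[0.996, 0.093, 0.002], [0.093, -0.996, -0.001], [0.002, 0.001, -1.0]]
ft_force: [-0.2, 0.4, 0.5]
finger_gap: 0.0002
time_s: 36.8
position: [0.5511, -0.2695, 0.0633]
tcp_rot: [[0.996, 0.093, 0.003], [0.093, -0.996, -0.002], [0.003, 0.002, -1.0]]
ft_force: [-2.8, 1.1, 13.3]
finger_gap: 0.0004
```

```bash
python3 -m creep '[[[0,0,0,-20,0,0,0],[0,0,0,-45,0,0,0],[0,0,0,-45,0,0,0],[0,-30,1,-45,0,0,0],[0,-57,1,-45,0,0,0],[0,-57,1,-45,0,0,0],[0,-57,1,-45,0,0,0],[0,-57,1,-45,0,0,0]]]';python3 - <<'E'
from h import *
print(rel([.4927,-.2752,.069])); snap('wrist','w12.png')
E
```

```text
time_s: 37.47
position: [0.4934, -0.2754, 0.1057]
tcp_rot: [[0.996, 0.092, 0.001], [0.092, -0.996, -0.0], [0.001, 0.0, -1.0]]
ft_force: [0.2, 0.4, 0.6]
finger_gap: 0.0002
[-0.7 -0.3 36.7]
```

View pics/w12.png

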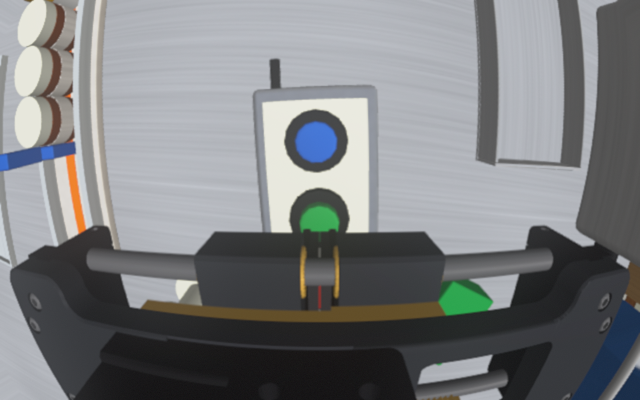

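The blue key is up again (316,142) and the green key lies under the fingers (319,220). I'll press green.

```bash
python3 -m creep '[[[0,0,0,20,0,0,0],[0,0,0,32,0,0,0],[0,0,0,36,0,0,0],[0,0,0,40,0,0,0],[0,0,0,43,0,0,0],[0,0,0,45,0,0,0],[0,0,0,45,0,0,0],[0,0,0,45,0,0,0]]]';python3 -m creep '[[[0,0,0,-20,0,0,0],[0,0,0,-60,0,0,0],[0,0,0,-100,0,0,0],[0,0,0,-140,0,0,0],[0,0,0,-140,0,0,0]]]';python3 -m creep '[[[0,0,40,0,0,0,0],[0,0,80,0,0,0,0],[0,0,120,0,0,0,0],[0,0,160,0,0,0,0],[0,0,200,0,0,0,0],[0,0,200,0,0,0,0],[0,0,200,0,0,0,0],[0,0,200,0,0,0,0]]]';python3 - <<'E'
from h import *
snap('top','t13.png',(195,125,455,285),3)
E
```

```text
time_s: 38.18
position: [0.4927, -0.2745, 0.0631]
tcp_rot: [[0.996, 0.093, -0.002], [0.093, -0.996, -0.0], [-0.002, 0.0, -1.0]]
ft_force: [-6.7, 4.4, 20.2]
finger_gap: 0.0002
time_s: 38.6
position: [0.4982, -0.277, 0.2093]
tcp_rot: [[0.996, 0.093, 0.015], [0.093, -0.996, -0.008], [0.014, 0.009, -1.0]]
ft_force: [0.8, -0.4, 0.1]
finger_gap: 0.0006
time_s: 39.27
position: [0.5118, -0.4737, 0.2001]
tcp_rot: [[0.996, 0.093, 0.0], [0.093, -0.996, 0.001], [0.0, -0.001, -1.0]]
ft_force: [0.1, 0.1, 0.1]
finger_gap: 0.0002
```

The viewing limit is reached, so I'll do a last numeric check: find the lids in the top view and compare them with where they should be.

Run:
```python
from h import *
np.set_printoptions(precision=4,suppress=True)
im=manip.get_image('top'); hsv=cv2.cvtColor(im,cv2.COLOR_RGB2HSV)
O=np.array([.565,-.0142]);a=.0925;X=np.array([np.cos(a),np.sin(a)]);Y=np.array([-X[1],X[0]])
g=cv2.resize(cv2.cvtColor(im,cv2.COLOR_RGB2GRAY)[138:282,315:365],None,fx=4,fy=4,interpolation=cv2.INTER_CUBIC)
c=cv2.HoughCircles(g,cv2.HOUGH_GRADIENT,1,40,param1=80,param2=14,minRadius=26,maxRadius=38)
for u,v,r in (c[0] if c is not None else []):
    P=px2w('top',((u+.5)/4-.5+315,(v+.5)/4-.5+138),.068)[:2]-O; print('lid',P@X,P@Y,r)
m=cv2.inRange(hsv,(105,110,60),(130,255,255)); n,_,st,ce=cv2.connectedComponentsWithStats(m[130:290,310:450])
for i in range(1,n):
    if st[i,4]>8:
        u=ce[i]+[310,130]; 
        for z in(.058,.102,.152): P=px2w('top',u,z)[:2]-O; print('blue',st[i,4],u,z,P@X,P@Y)
print(manip.read_state()['ft_force'])
```

```text
lid 0.08763345329221552 0.0002443016542147016 29.5
lid -0.003972657483993311 -0.0006752980755990969 30.8
lid 0.14759263012532203 2.8920114025357693e-05 31.8
lid 0.04228211466374996 0.003829400788197842 34.1
blue 54 [333.5556 148.6481] 0.058 0.15498281330894534 -0.0017591705094559817
blue 54 [333.5556 148.6481] 0.102 0.14387732310539128 0.00036906762379254886
blue 54 [333.5556 148.6481] 0.152 0.1312574478740798 0.0027875200479386035
blue 68 [421.8382 206.1029] 0.058 -0.03951571520781354 -0.2504692689042066
blue 68 [421.8382 206.1029] 0.102 -0.0446189945677509 -0.24066585471237248
blue 68 [421.8382 206.1029] 0.152 -0.05041817565858866 -0.229525611312561
blue 63 [337.5556 210.4603] 0.058 -0.033837253239401274 0.0011807614841843025
blue 63 [337.5556 210.4603] 0.102 -0.039115769534351814 0.003218273523892218
blue 63 [337.5556 210.4603] 0.152 -0.04511408350588655 0.00553362811446938
[ 0.0146  0.0595 -0.2628]
```

```bash
python3 -c "
from station import manip
manip.job_done(); print(manip.read_state()['time_s'])"
```

```text
the job is handed in; nothing more can be done
the job is handed in; nothing more can be done
```

The job is done and handed in at about 39 s on the robot's clock, well inside the 208 s limit; no verdict was reported.

**What I did:** I slid the stop back until it met its end. The one tall bottle present went in the lane by the end wall. The three jars went in front of it, and I pushed the stop up until the row resisted at about 12 N. I then pressed the blue key, saw it up again, and pressed the green key. Both went down about 6 mm and bottomed, at 13 N and 20 N. I did not press the red key, and nothing I did touched the other things on the trolley.

**Last checks:** These come from image code on a top view:

| Item | Measured position along the lane | Expected |
|---|---|---|
| Bottle cap | 131 mm | 132 mm |
| Jar lids | 88, 42 and -4 mm | 86, 40 and -6 mm |

- **Row:** The jars sit about 46 mm apart, so there are no gaps, and everything is within 4 mm of the centre line. The stop is about where it should be, against the last jar. The arm was clear, with no force on the tool.
- **False reading:** The circle search also gave one extra circle at 148 mm, which I took for the bottle's shoulder.
- **Not checked:** The picture limit stopped me viewing the final picture, so I did not see the green key come back up, or check by eye that the other things had not moved.

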